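Set a glazed trial piece on its setter with sprung tongs

ROBOT

A 7-joint arm with a two-finger parallel gripper is mounted at the origin on a cart in front of the work surface, level with it; the furniture and walls round the work are solid. World frame = base frame: x ahead of the robot, y to its left, z up, the work surface at z = 0. Lengths are in m, angles in rad, forces in N, time in s.
With the tool pointing down it reaches from about 0.425 to 0.925 m from the base axis. Payload 6.8 kg.
Tool frame: the origin (TCP) lies between the finger pads; the fingertips stand 22 mm ahead of it and the grasp point (between the pads) lies 3 mm ahead of it; z points along the fingers, y is the direction in which the jaws open and shut (so a half turn about z gives the same grasp; the last joint's range is limited). The gripper opens to 85 mm and grips with 20 to 120 N. Pads are 22 mm wide; open, the fingers measure 114 mm over their backs; the gripper's body (76 mm by 85 mm) begins 54 mm behind the grasp point. The pads swing forward as they close: fully open they stand 13 mm farther back than shut.
Start: joints at [1.021, 0.477, 0.022, 1.555, -0.011, 1.109, -0.083], TCP at [0.289, -0.61, 0.253] pointing down, gripper open.
Joint ranges: [-2.96, 2.96], [-0.34, 2.1], [-1.41, 1.46], [0.24, 2.44], [-1.37, 4.51], [0.17, 1.92], [-2.96, 2.96]. Speed limits (rad/s): [2.39, 2.39, 3.14, 3.14, 3.14, 3.14, 3.14].

INTERFACE

Orientations are given as a unit quaternion [w, x, y, z].
In Python, from station import bot gives the robot as it stands. The module is installed in compiled form; this text tells all that it offers.
- The arm moves only by the tool drive_tool, never from a script. Its argument "series" is one flat list of numbers, 7 for each row, row after row: the opening, from -1 (shut) to 1 (fully open), then the shift along the tool's x, y, z in mm, then the turn, a rotation vector about the tool's x, y, z in rad. In form: [jaw, x, y, z, wx, wy, wz, jaw, x, y, z, wx, wy, wz, ...]. A call has 1 to 12 rows; each row shifts and turns the commanded pose from where the row before left it, along the tool's axes as they then stand; what a row does not reach is not made up. A row lasts 1/8 s, in which the tool goes at most 62.5 mm and 10.7 degrees, less where a joint would pass 70% of its speed; a pose out of reach is approached as far as the arm can. A call with a gripper value outside its range is refused whole. The fingers move at their own pace and stop on an object; "force" is the grip in N (left out, the last holds). Time passes only in rows, so rows that do not move let the fingers close. It gives the time, the measured TCP pose, the force and the opening at its end, in the units of the state.
- bot.get_obs(): the state, without advancing time (a new reading comes with each control period).
- bot.read_camera(name): name is "side" or "top" or "wrist"; returns a dict with "pixels" (420x560x3 uint8, blue, green, red), "camera_matrix" (3x3 intrinsics, pixels), "rvec" (rotation vector, rad) and "tvec" (3), from world to camera coordinates, as OpenCV has them. Camera axes: x right, y down, z forward; pixel columns grow to the right and rows downward; lengths in m; the calibration is good to about 2 mm. A picture is of the moment at which its call begins. There is no depth.
- bot.hand_in(): hands the job in, once; it reports no verdict.
The state is a dict: "t": time; "q": joint angles; "joint_vel": joint speeds; "joint_torque": joint torques, N m; "eef_pos": TCP position; "tool_rot": TCP orientation; "contact_force": force on the tool from outside, world axes, zero at the start; "torque": the same for the moment, N m; "gripper_width": opening from 0.0 (shut) to 1.0 (fully open).
Only numpy, scipy, OpenCV 4.12 (cv2) and the standard library are available. Lean on these libraries where they do the work, as an engineer would, in place of code of your own. Each camera call takes 0.05 s, during which the arm holds its last target. There are 200 camera calls.

TASK

The tall round trial piece has just been dipped, so fingers must not touch it: pick up the sprung tongs, squeeze them shut on the round piece, carry it in the tongs and stand it upright on the round setter in the middle of the kiln bat. Then let it go and lay the tongs flat on the table top, clear of the bat. Leave the square and the flat disc-shaped pieces where they stand.

Things in the scene. Friction and masses are not known exactly. Their poses are not given: they have to be found in the camera images.
- tongs_grip (a point): Sprung steel tongs lying flat: 217 x 72 mm, 26 mm high, 70 g; two arms hinged in a round bow at the rear. This point is midway between the two wooden grip scales (each 50 mm long, 26 mm high, centred beside it), 13 mm above the tongs' underside. x to the open tips, y across (the squeezing way), z up. Bow ends 107 mm behind, jaws end 110 mm ahead. Only scales and bow rest on the table.
- tongs_tip (a point): Midway between the jaws of the tongs, 95 mm ahead (x) of tongs_grip, 18 mm above the tongs' underside; same axes. Each jaw is a flat steel plate 30 mm long, 20 mm high; jaws and forward arms run 8 mm above the tongs' underside. Jaws stand 61 mm apart at rest, 49 mm when the scales are squeezed to 54 mm overall; at 28 mm they are parallel.
- tongs_left (a joint): How far the left (+y) arm is squeezed in: 0 at rest (60 mm over the wooden scales), 0.03 rad at 54 mm (tongs held firmly but open, about 7 N a side), 0.09 rad shut on the round piece (about 45 mm), 0.155 rad fully shut (32 mm). It springs open by itself.
- tongs_right (a joint): The same for the right (-y) arm. Shutting the tongs on the round piece takes about 10 N a side at the scales against the spring; half of any force beyond that reaches the piece, so a squeeze of 20 to 30 N grips it well.
- round_center (a point): Centre (half-way up) of the tall round trial piece: an upright cylinder 28 mm across and 40 mm high, 35 g, white glaze over a bare terracotta foot, standing on the table. z is its upright axis. It is the one to be moved.
- square_center (a point): Centre of the square trial piece: 27 x 27 mm, 40 mm high, same materials. To be left alone.
- disc_center (a point): Centre of the flat disc-shaped trial piece: 44 mm across, 14 mm high, same materials. To be left alone. The three trial pieces stand in a row across the left half of the table, about 100 mm apart, in any order; the table on the robot's side of each is free.
- setter_top (a point): Centre of the top face of the round plaster setter, 60 mm across and 6 mm high, fixed on the middle of the kiln bat, a grey square plate 100 x 100 x 12 mm fixed on the table; this point is 18 mm above the table. x and y run along the bat's edges. A banding wheel (turntable, 243 mm across, 108 mm high) stands between the trial pieces and the bat: carry over it or in front of it.
Mind the look-alikes: they are no part of the job. What is shaped like the part that bears round_center but brown is not meant.

How it is judged:
By the outcome, as a careful person would: the job done as asked, in the order asked, and still so for the second after the job is handed in, with the robot touching nothing.
It also fails if it takes over 72 s, if anything falls off the work surface, if the arm or the gripper's body presses on something with over 40 N, if the wrist force passes 120 N, or if a joint passes its speed limit or range.

## Working session

There is one attempt and no reset: what is moved stays moved. The work goes in short steps, Python scripts to look and compute and a tool call to move; the robot and the scene stay as the last step left them, time stands still between calls to the robot, and variables do not carry over. Pictures are saved under pics/ and viewed, about 8 in all and at most 12, crops included, and the job is handed in when it is done.

Besides the shell and the picture viewer there is one more tool, called after ">>>" as name(argument=value, ...) on one line, values as JSON. drive_tool: Moves the arm, as the interface text tells. Its arguments: {"type":"object","properties":{"series":{"type":"array"},"force":{"type":"number"}},"required":["series"]}

```bash
mkdir -p pics; cat > h.py <<'E'
import numpy as np, cv2
from station import bot
from scipy.spatial.transform import Rotation as R
def shot(cam,fn=None):
    d=bot.read_camera(cam)
    if fn: cv2.imwrite('pics/'+fn,d['pixels'])
    return d
def ray(d,uv,z):
    """pixel -> world point on plane z"""
    K=np.array(d['camera_matrix']);Rm=cv2.Rodrigues(np.array(d['rvec'],float))[0];t=np.array(d['tvec'],float).ravel()
    c=-Rm.T@t; v=Rm.T@np.linalg.inv(K)@np.array([uv[0],uv[1],1.])
    return c+v*(z-c[2])/v[2]
def proj(d,P):
    return cv2.projectPoints(np.array(P,float).reshape(-1,3),np.array(d['rvec'],float),np.array(d['tvec'],float),np.array(d['camera_matrix'],float),None)[0].reshape(-1,2)
E
python3 - <<'E'
from h import *
o=bot.get_obs()
for k in o: print(k,np.round(o[k],4))
a=shot('top','top0.png');b=shot('side','side0.png')
for d in(a,b):
    Rm=cv2.Rodrigues(np.array(d['rvec'],float))[0];print(-Rm.T@np.array(d['tvec']).ravel(), Rm[2])
    np.save('/tmp/x.npy',0)
E
```

```text
t 0.0
q [ 1.0209  0.4778  0.0223  1.5564 -0.0115  1.1093 -0.0831]
joint_vel [-0.0002 -0.0003  0.0001 -0.0008  0.0009  0.0007  0.0002]
joint_torque [ 9.00000e-04 -5.96455e+01  1.60830e+00 -2.81198e+01  1.25000e-02
  9.30000e-03 -0.00000e+00]
eef_pos [ 0.2884 -0.6097  0.2523]
tool_rot [-9.000e-04  9.757e-01  2.191e-01 -3.000e-04]
contact_force [ 0.0413  0.6117 -0.6199]
torque [0.0294 0.0331 0.0334]
gripper_width 1.0023
[ 0.33694903 -0.11852479  1.25441938] [ 0.18234501 -0.01696094 -0.98308831]
[ 1.44540867 -0.39246939  0.61650077] [-0.81973344  0.2370328  -0.52139479]
```

View pics/top0.png

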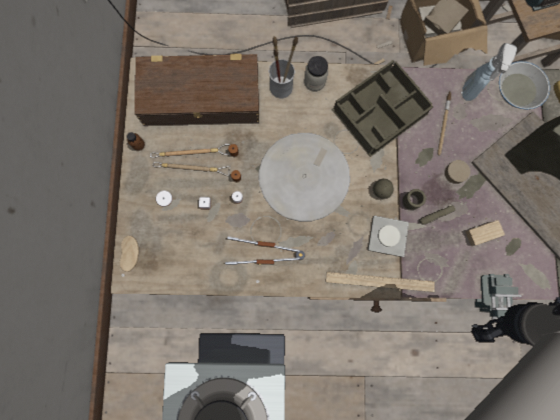

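View pics/side0.png

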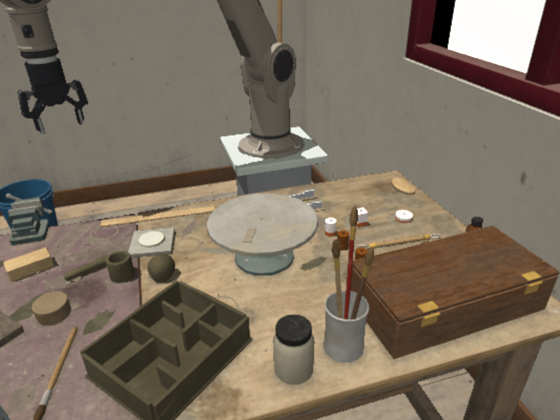

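The top view shows disc (164,198), square (204,202), white round (237,196), brown look-alikes at (232,150) and (236,175), tongs with bow at (300,255) and tips to the left at x≈227, wheel (305,177), and bat with setter (389,236). The side view confirms which pieces are which. Next I'll enlarge.

```bash
python3 - <<'E'
from h import *
import pickle
d=shot('top');pickle.dump(d,open('/tmp/top.pkl','wb'))
p=d['pixels']
c1=cv2.resize(p[180:275,140:320],None,fx=4.4,fy=4.4,interpolation=cv2.INTER_CUBIC)
cv2.imwrite('pics/c1.png',c1)
for n,uv,z in [('disc',(164,198),.014),('sq',(204,202),.04),('rd',(237,196),.04),('setter',(389,236),.018),('bow',(300,255),.02),('s1',(265,244),.026),('s2',(265,262),.026),('tip1',(227,240),.02),('tip2',(227,262),.02),('wheel',(305,177),.108)]: print(n,np.round(ray(d,uv,z),4))
c2=p[205:265,355:425]; cv2.imwrite('pics/c2.png',cv2.resize(c2,None,fx=8,fy=8,interpolation=cv2.INTER_CUBIC))
E
```

```text
disc [0.5952 0.1891 0.014 ]
sq [0.581  0.0725 0.04  ]
rd [ 0.5998 -0.0175  0.04  ]
setter [ 0.4999 -0.4423  0.018 ]
bow [ 0.4421 -0.1945  0.02  ]
s1 [ 0.4699 -0.0978  0.026 ]
s2 [ 0.4208 -0.0989  0.026 ]
tip1 [0.4796 0.0073 0.02  ]
tip2 [0.4192 0.0049 0.02  ]
wheel [ 0.6402 -0.2003  0.108 ]
```

View pics/c1.png

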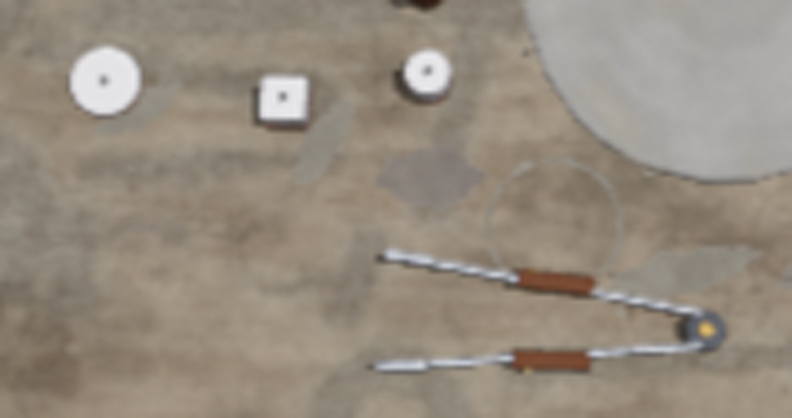

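View pics/c2.png

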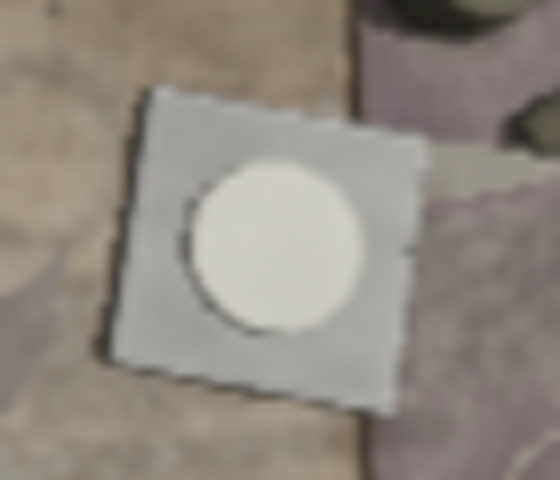

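```bash
python3 - <<'E'
from h import *
import pickle
d=pickle.load(open('/tmp/top.pkl','rb'))
f=lambda u,v:((u+.5)/4.4-.5+140,(v+.5)/4.4-.5+180)
P={}
for n,uv,z in [('disc',(105,80),.014),('sq',(283,98),.04),('rd',(427,73),.04),('bow',(703,331),.026),('s1',(555,277),.026),('s2',(552,355),.026),('t1',(382,253),.028),('t2',(370,365),.028)]:
    P[n]=ray(d,f(*uv),z); print(n,np.round(P[n],4))
g=(P['s1']+P['s2'])/2; t=(P['t1']+P['t2'])/2
v=t-P['bow']; print('grip',g,'sep',np.linalg.norm(P['s1']-P['s2']),'tip end',t,'yaw',np.arctan2(v[1],v[0]),np.linalg.norm(v), np.linalg.norm(g-t))
print('setter',ray(d,((276.5)/8-.5+355,(246.5)/8-.5+205),.018))
print('rotx tool',R.from_quat(np.roll(bot.get_obs()['tool_rot'],-1)).as_matrix())
E
```

```text
disc [0.5958 0.1906 0.014 ]
sq [0.5813 0.0727 0.04  ]
rd [ 0.5992 -0.0166  0.04  ]
bow [ 0.442  -0.1925  0.026 ]
s1 [ 0.4739 -0.0997  0.026 ]
s2 [ 0.4254 -0.099   0.026 ]
t1 [0.4865 0.0083 0.028 ]
t2 [0.417 0.013 0.028]
grip [ 0.44963564 -0.09936177  0.026     ] sep 0.04850908632847419 tip end [0.45176398 0.01063345 0.028     ] yaw 1.522836110409642 0.20332827407237355 0.11003398118354997
setter [ 0.50182417 -0.44248735  0.018     ]
rotx tool [[ 9.04001250e-01  4.27529213e-01 -7.15156515e-04]
 [ 4.27529798e-01 -9.04000380e-01  1.25875706e-03]
 [-1.08346345e-04 -1.44366868e-03 -9.99998952e-01]]
```

>>> drive_tool(series=[1,0,0,0,0,0,-0.18,1,0,0,0,0,0,-0.18,1,0,0,0,0,0,-0.18,1,0,0,0,0,0,-0.18,1,0,0,0,0,0,-0.18,1,0,0,0,0,0,-0.18,1,0,0,0,0,0,0], force=20)

```text
t: 1.02
eef_pos: [0.2883, -0.6101, 0.2529]
tool_rot: [-0.0, 0.725, 0.689, 0.0]
contact_force: [-0.9, -0.3, -0.2]
gripper_width: 0.995
```

```bash
cat >> h.py <<'E'
def to(p=None,yaw=None):
    """remaining shift in tool axes (mm) and turn about tool z; yaw = world yaw of tool x"""
    o=bot.get_obs();M=R.from_quat(np.roll(o['tool_rot'],-1)).as_matrix()
    y=np.arctan2(M[1,0],M[0,0])
    print('t',round(float(o['t']),2),'pos',np.round(o['eef_pos'],4),'yaw',round(float(y),4),'zaxis',np.round(M[:,2],4),'F',np.round(o['contact_force'],1),'w',round(float(o['gripper_width']),3),'q',np.round(o['q'],2))
    if p is not None: print('shift',np.round(M.T@(np.array(p)-o['eef_pos'])*1000,1))
    if yaw is not None: print('wz',round(float(-(yaw-y)),4))
E
python3 -c "
from h import *
to([.4496,-.0994,.15],1.523)"
```

```text
t 1.02 pos [ 0.2883 -0.6101  0.2529] yaw 1.5199 zaxis [-0.e+00  7.e-04 -1.e+00] F [-0.9 -0.3 -0.2] w 0.995 q [ 1.18  0.49 -0.21  1.54  0.11  1.12  0.9 ]
shift [518.2 135.1 103.3]
wz -0.0031
```

>>> drive_tool(series=[1,52,13.5,5,0,0,0,1,52,13.5,5,0,0,0,1,52,13.5,5,0,0,0,1,52,13.5,5,0,0,0,1,52,13.5,10,0,0,0,1,52,13.5,10,0,0,0,1,52,13.5,10,0,0,0,1,52,13.5,15,0,0,0,1,52,13.5,15,0,0,0,1,50,13.5,15,0,0,0,1,0,0,8,0,0,0,1,0,0,0,0,0,0])

```text
t: 2.52
eef_pos: [0.4482, -0.0998, 0.1498]
tool_rot: [-0.001, 0.725, 0.689, -0.001]
contact_force: [-0.3, -0.4, 0.0]
gripper_width: 1.003
```

```bash
python3 -c "
from h import *
to([.4496,-.0994,.15],1.523)
d=shot('wrist','w1.png')
print(proj(d,[[.4496,-.0994,.026]]))
import pickle;pickle.dump(d,open('/tmp/w1.pkl','wb'))"
```

```text
t 2.52 pos [ 0.4482 -0.0998  0.1498] yaw 1.5195 zaxis [-1.7e-03 -1.0e-04 -1.0e+00] F [-0.3 -0.4  0. ] w 1.003 q [ 0.48  0.3  -0.46  2.13  0.2   0.75 -0.16]
shift [ 0.5  1.4 -0.2]
wz -0.0035
[[280.07583365 211.94034649]]
```

View pics/w1.png

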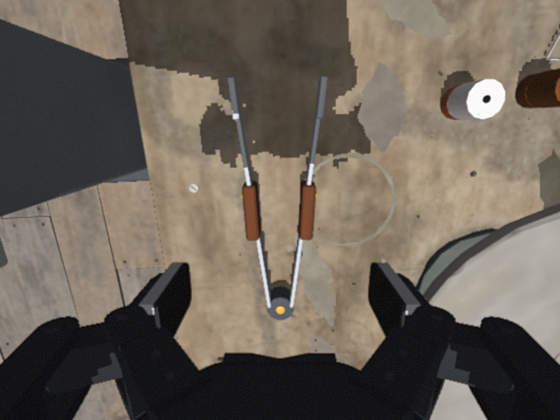

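The wrist view shows the tongs between scale centres (251,211) and (307,211), jaws from (231,78)/(324,77), and bow (280,310). The round piece's top is at (487,99).

```bash
python3 -c "
from h import *
import pickle;d=pickle.load(open('/tmp/w1.pkl','rb'))
f=lambda u,v,z:ray(d,(u,v),z)
a,b=f(251,211,.026),f(307,211,.026);j,k=f(231,79,.028),f(324,78,.028);bo=f(280,310,.026)
print((a+b)/2,a-b,(j+k)/2,j-k,bo)
v=(j+k)/2-bo;w=k-j;u=b-a
print(np.arctan2(v[1],v[0]),np.arctan2(w[1],w[0])+np.pi/2,np.arctan2(u[1],u[0])+np.pi/2)
print('round',f(487,99,.04))
"
```

```text
[ 0.44873414 -0.09852816  0.026     ] [-0.04718805  0.00241394  0.        ] [0.45291015 0.00418461 0.028     ] [-6.88827149e-02  2.85343010e-03  2.77555756e-17] [ 0.44470828 -0.1946466   0.026     ]
1.5295692659655604 1.5293955249309144 1.5196852043809874
round [ 0.60220389 -0.01866131  0.04      ]
```

>>> drive_tool(series=[1,0,0.8,40,0,0,-0.007,1,0,0,40,0,0,0,1,0,0,30,0,0,0,1,0,0,18.8,0,0,0,1,0,0,0,0,0,0,1,0,0,0,0,0,0,0.27,0,0,0,0,0,0,0.27,0,0,0,0,0,0,0.27,0,0,0,0,0,0,0.27,0,0,0,0,0,0,0.27,0,0,0,0,0,0,0.27,0,0,0,0,0,0], force=20)

```text
t: 4.08
eef_pos: [0.4505, -0.0997, 0.0227]
tool_rot: [0.001, 0.722, 0.692, 0.0]
contact_force: [-1.8, 0.2, 9.1]
gripper_width: 0.636
```

```bash
python3 -c "
from h import *
to([.449,-.100,.021],1.527)
d=shot('wrist','w2.png')"
```

```text
t 4.08 pos [ 0.4505 -0.0997  0.0227] yaw 1.5284 zaxis [ 2.e-03 -7.e-04 -1.e+00] F [-1.8  0.2  9.1] w 0.636 q [ 0.37  0.53 -0.35  2.19  0.39  0.47 -0.32]
shift [-0.3 -1.5  1.7]
wz 0.0014
```

View pics/w2.png

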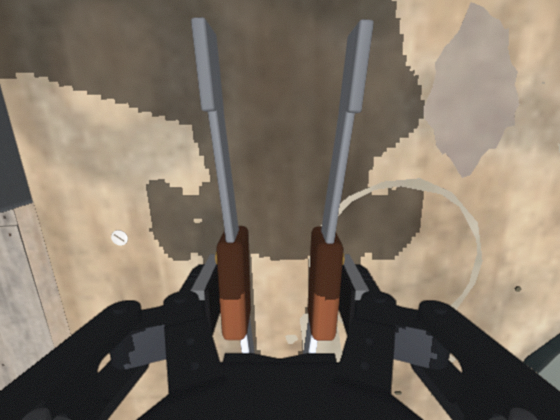

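The wrist view shows the scales held between the pads, with the jaws open symmetrically: inner edges at (212,100) and (350,100). I'll lift and turn the tongs toward +x.

>>> drive_tool(series=[0.27,0,0,-20,0,0,0,0.27,0,0,-40,0,0,0,0.27,0,0,-50,0,0,0,0.27,0,0,-50,0,0,0,0.27,0,0,0,0,0,0])

```text
t: 4.75
eef_pos: [0.4521, -0.0999, 0.1854]
tool_rot: [0.004, 0.722, 0.692, 0.002]
contact_force: [0.7, -0.5, -1.1]
gripper_width: 0.634
```

>>> drive_tool(series=[0.27,0,0,0,0,0,0.1,0.27,0,0,0,0,0,0.17,0.27,0,0,0,0,0,0.17,0.27,0,0,0,0,0,0.17,0.27,0,0,0,0,0,0.17,0.27,0,0,0,0,0,0.17,0.27,0,0,0,0,0,0.17,0.27,0,0,0,0,0,0.17,0.27,0,0,0,0,0,0.14,0.27,0,0,0,0,0,0.1,0.27,0,0,0,0,0,0,0.27,0,0,0,0,0,0])

```text
t: 6.25
eef_pos: [0.4493, -0.0994, 0.1811]
tool_rot: [-0.0, 1.0, 0.0, -0.0]
contact_force: [0.6, 0.6, -1.1]
gripper_width: 0.635
```

```bash
python3 -c "
from h import *
to([.455,-.0175,.12],0)
d=shot('wrist','w3.png')
import pickle;pickle.dump(d,open('/tmp/w3.pkl','wb'))"
```

```text
t 6.25 pos [ 0.4493 -0.0994  0.1811] yaw 0.0009 zaxis [-9.e-04  0.e+00 -1.e+00] F [ 0.6  0.6 -1.1] w 0.635 q [ 0.3   0.23 -0.25  2.11  0.08  0.81 -1.56]
shift [  5.9 -81.9  61. ]
wz 0.0009
```

View pics/w3.png

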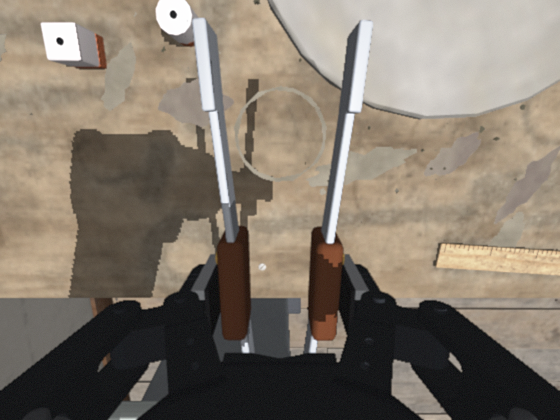

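The tongs are held unchanged, with jaw ends at (202,20) and (364,22). The round piece's top is at (174,14) and the square's at (60,41).

```bash
python3 -c "
from h import *
import pickle;d=pickle.load(open('/tmp/w3.pkl','rb'))
f=lambda u,v,z:ray(d,(u,v),z)
j,k=f(202,19,.1864),f(364,21,.1864); T=np.array([.4493,-.0994,.1811])
print(j-T,k-T,(j+k)/2-T)
a,b=f(234,230,.1844),f(326,230,.1844);print(a-T,b-T)
print('round',f(174,14,.04),'sq',f(60,41,.04))
"
```

```text
[0.10590665 0.02615423 0.0053    ] [ 0.10537155 -0.02810109  0.0053    ] [ 0.1056391  -0.00097343  0.0053    ]
[0.03036859 0.01886749 0.0033    ] [ 0.03039272 -0.01898236  0.0033    ]
round [ 0.60166756 -0.01929394  0.04      ] sq [0.58329915 0.07082477 0.04      ]
```

>>> drive_tool(series=[0.27,2,-20,0,0,0,0,0.27,2,-31,0,0,0,0,0.27,2,-30,20,0,0,0,0.27,0,0,40,0,0,0,0.27,0,0,40,0,0,0,0.27,0,0,34,0,0,0,0.27,0,0,20,0,0,0,0.27,0,0,0,0,0,0,0.27,0,0,0,0,0,0])

```text
t: 7.42
eef_pos: [0.4563, -0.0184, 0.0281]
tool_rot: [-0.0, 1.0, -0.0, 0.0]
contact_force: [0.4, 0.1, -1.1]
gripper_width: 0.636
```

```bash
python3 -c "
from h import *
to([.509,-.018,.027],0)
d=shot('wrist','w4.png')
print(proj(d,[[.601,-.0186,.04],[.601,-.0186,.0]]))
import pickle;pickle.dump(d,open('/tmp/w4.pkl','wb'))"
```

```text
t 7.42 pos [ 0.4563 -0.0184  0.0281] yaw -0.0008 zaxis [ 1.e-03  1.e-04 -1.e+00] F [ 0.4  0.1 -1.1] w 0.636 q [ 0.09  0.5  -0.22  2.21  0.24  0.45 -1.9 ]
shift [52.7 -0.5  1.2]
wz -0.0008
[[ 280.19291227 -147.30966531]
 [ 279.88614713  -61.71060758]]
```

View pics/w4.png

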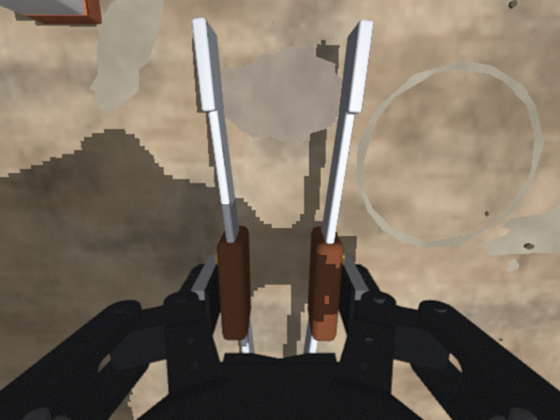

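>>> drive_tool(series=[0.27,10,0,0.5,0,0,0,0.27,12,0,0.5,0,0,0,0.27,12,0,0,0,0,0,0.27,10,0,0,0,0,0,0.27,8.5,0,0,0,0,0,0.27,0,0,0,0,0,0,0.27,0,0,0,0,0,0])

```text
t: 8.35
eef_pos: [0.5077, -0.0186, 0.0263]
tool_rot: [0.0, 1.0, -0.001, -0.0]
contact_force: [-0.7, 0.2, -0.9]
gripper_width: 0.633
```

```bash
python3 -c "
from h import *
to([.509,-.018,.027],0)
d=shot('wrist')
p=d['pixels'][0:260,130:430]
s=shot('side')['pixels'][170:270,270:430]
cv2.imwrite('pics/w5.png',np.hstack([cv2.resize(p,(462,400)),cv2.resize(s,(338,211)) if 0 else cv2.copyMakeBorder(cv2.resize(s,(336,210),interpolation=cv2.INTER_CUBIC),0,190,0,0,cv2.BORDER_CONSTANT)]))
print(proj(d,[[.601,-.0186,.04]]))
import pickle;pickle.dump(d,open('/tmp/w5.pkl','wb'))"
```

```text
t 8.35 pos [ 0.5077 -0.0186  0.0263] yaw -0.0012 zaxis [-9.e-04 -1.e-04 -1.e+00] F [-0.7  0.2 -0.9] w 0.633 q [ 0.09  0.56 -0.22  2.09  0.24  0.51 -1.88]
shift [ 1.3 -0.6 -0.7]
wz -0.0012
[[279.72099379  55.49597561]]
```

View pics/w5.png

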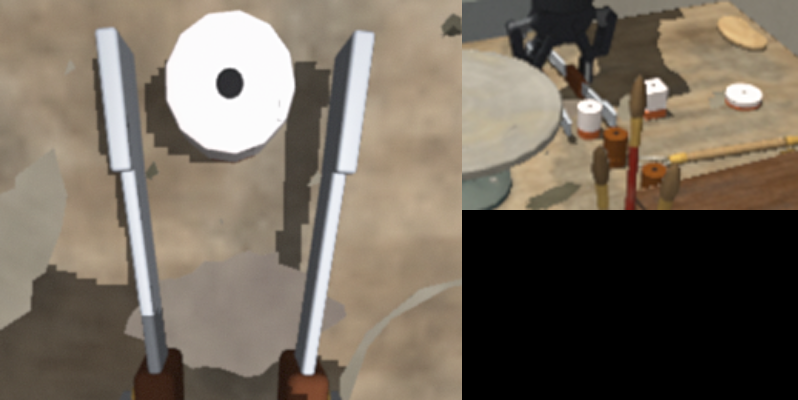

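The piece stands centred between the jaws: piece (230,83), jaw midline about 236 in the crop, so roughly 1 mm off. I'll nudge and squeeze.

>>> drive_tool(series=[0.27,0,-1,0,0,0,0,0.2,0,0,0,0,0,0,0.1,0,0,0,0,0,0,0.0,0,0,0,0,0,0,-0.2,0,0,0,0,0,0,-1,0,0,0,0,0,0,-1,0,0,0,0,0,0,-1,0,0,0,0,0,0,-1,0,0,0,0,0,0], force=26)

```text
t: 9.57
eef_pos: [0.5082, -0.0176, 0.0265]
tool_rot: [0.0, 1.0, -0.001, 0.0]
contact_force: [0.3, -0.7, -0.2]
gripper_width: 0.503
```

```bash
python3 -c "
from h import *
to([.509,-.018,.027],0)"
```

```text
t 9.57 pos [ 0.5082 -0.0176  0.0265] yaw -0.0012 zaxis [ 0. -0. -1.] F [ 0.3 -0.7 -0.2] w 0.503 q [ 0.09  0.56 -0.22  2.09  0.24  0.51 -1.88]
shift [ 0.8  0.4 -0.5]
wz -0.0012
```

>>> drive_tool(series=[-1,0,0,-5,0,0,0,-1,0,0,-10,0,0,0,-1,0,0,-20,0,0,0,-1,0,0,-30,0,0,0,-1,0,0,-35,0,0,0,-1,0,0,-35,0,0,0,-1,0,0,-25,0,0,0,-1,0,0,-10,0,0,0,-1,0,0,0,0,0,0])

```text
t: 10.7
eef_pos: [0.5083, -0.0176, 0.1969]
tool_rot: [0.0, 1.0, -0.001, 0.001]
contact_force: [-0.1, 0.4, -1.4]
gripper_width: 0.502
```

```bash
python3 -c "
from h import *
to([.410,-.4425,.19],0)
d=shot('wrist')
p=d['pixels'][0:260,130:430]
s=shot('side')['pixels'][100:250,230:430]
cv2.imwrite('pics/w6.png',np.hstack([cv2.resize(p,(400,347)),cv2.resize(s,(400,347),interpolation=cv2.INTER_CUBIC)]))
"
```

```text
t 10.7 pos [ 0.5083 -0.0176  0.1969] yaw -0.0013 zaxis [ 1.e-03 -1.e-04 -1.e+00] F [-0.1  0.4 -1.4] w 0.502 q [ 0.17  0.29 -0.3   1.99  0.11  0.88 -1.76]
shift [-97.8 425.    6.9]
wz -0.0013
```

View pics/w6.png

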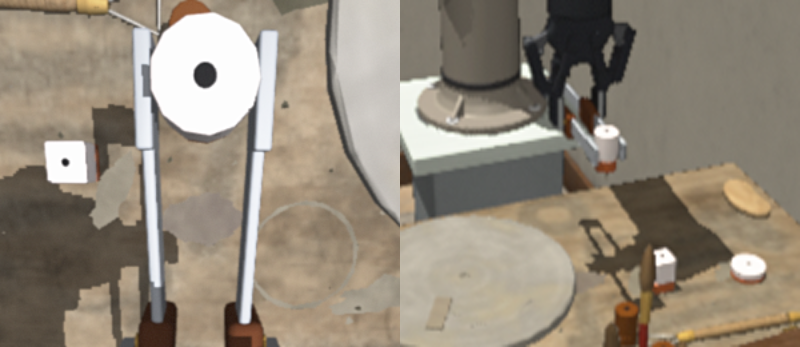

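Piece held upright in the tongs, parallel jaws; square and disc unmoved. Carrying it across.

>>> drive_tool(series=[-1,-5,20,0,0,0,0,-1,-9,40,0,0,0,0,-1,-10,45,0,0,0,0,-1,-10,45,0,0,0,0,-1,-10,45,0,0,0,0,-1,-10,45,0,0,0,0,-1,-10,45,0,0,0,0,-1,-10,45,0,0,0,0,-1,-10,45,0,0,0,0,-1,-9,30,0,0,0,0,-1,-5,20,0,0,0,0,-1,0,0,0,0,0,0])

```text
t: 12.3
eef_pos: [0.4089, -0.4431, 0.1955]
tool_rot: [-0.0, 1.0, -0.002, -0.001]
contact_force: [-0.2, 0.9, -0.9]
gripper_width: 0.503
```

```bash
python3 -c "
from h import *
to([.410,-.4425,.19],0)
d=shot('wrist')
import pickle;pickle.dump(d,open('/tmp/w7.pkl','wb'))
cv2.imwrite('pics/w7.png',cv2.resize(d['pixels'],(800,600)))
T=bot.get_obs()['eef_pos'];print('piece',ray(d,(283.8,56.2),T[2]+.0135)-T, 'setter px',proj(d,[[.5018,-.4425,.018]])*800/560)
"
```

```text
t 12.3 pos [ 0.4089 -0.4431  0.1955] yaw -0.0033 zaxis [-1.3e-03  8.0e-04 -1.0e+00] F [-0.2  0.9 -0.9] w 0.503 q [ 0.79  0.42 -0.09  1.78  0.05  0.94 -0.89]
shift [ 1.1 -0.6  5.5]
wz -0.0033
piece [ 0.09217212 -0.00302263  0.0135    ] setter px [[397.9697015  144.39702664]]
```

View pics/w7.png

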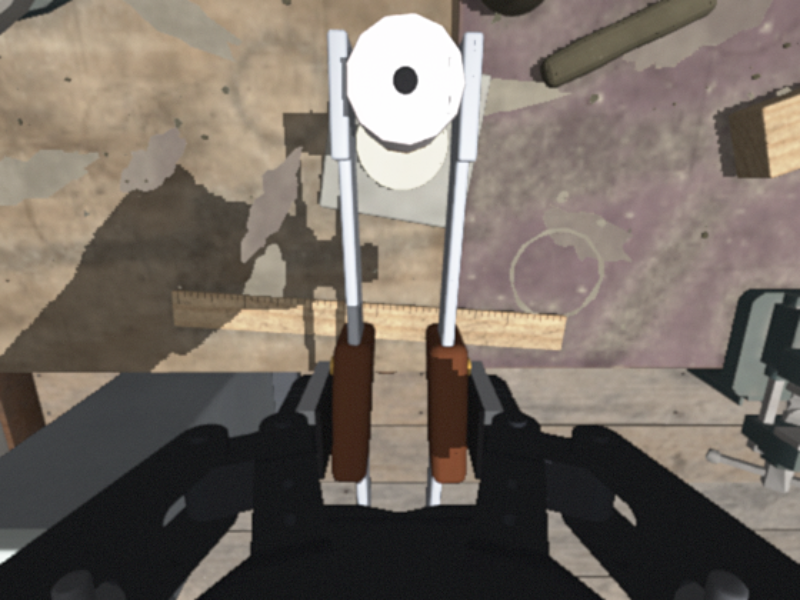

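>>> drive_tool(series=[-1,1.1,-1.6,20,0,0,0,-1,0,0,35,0,0,0,-1,0,0,35,0,0,0,-1,0,0,30,0,0,0,-1,0,0,16,0,0,0,-1,0,0,8,0,0,0,-1,0,0,4,0,0,0,-1,0,0,0,0,0,0,-1,0,0,0,0,0,0])

```text
t: 13.48
eef_pos: [0.4112, -0.4413, 0.0493]
tool_rot: [0.0, 1.0, -0.001, 0.0]
contact_force: [-0.2, 0.4, -1.8]
gripper_width: 0.506
```

```bash
python3 -c "
from h import *
to([.410,-.4415,.0445],0)"
```

```text
t 13.47 pos [ 0.4112 -0.4413  0.0493] yaw -0.0014 zaxis [ 1.e-03 -9.e-04 -1.e+00] F [-0.2  0.4 -1.8] w 0.506 q [ 0.78  0.62 -0.08  1.87  0.08  0.66 -0.92]
shift [-1.2  0.2  4.8]
wz -0.0014
```

>>> drive_tool(series=[-1,-1,0,2,0,0,0,-1,0,0,1,0,0,0,-1,0,0,1,0,0,0,-1,0,0,0,0,0,0,-1,0,0,0,0,0,0])

```text
t: 14.1
eef_pos: [0.4098, -0.4409, 0.0445]
tool_rot: [0.0, 1.0, -0.001, 0.0]
contact_force: [-0.8, -0.5, 0.0]
gripper_width: 0.504
```

>>> drive_tool(series=[-1,0,0,0.5,0,0,0,-1,0,0,0,0,0,0,-1,0,0,0,0,0,0])

```text
t: 14.48
eef_pos: [0.4098, -0.4409, 0.0441]
tool_rot: [0.0, 1.0, -0.001, 0.0]
contact_force: [-0.7, 0.9, 0.4]
gripper_width: 0.5
```

```bash
python3 -c "
from h import *
to([.410,-.4415,.0445],0)"
```

```text
t 14.47 pos [ 0.4098 -0.4409  0.0441] yaw -0.0013 zaxis [ 0.e+00 -1.e-04 -1.e+00] F [-0.7  0.9  0.4] w 0.5 q [ 0.78  0.62 -0.08  1.87  0.08  0.65 -0.92]
shift [ 0.2  0.6 -0.4]
wz -0.0013
```

Contact felt: Fz went from −1.8 to +0.4 N. Releasing gradually.

>>> drive_tool(series=[0.03,0,0,0,0,0,0,0.07,0,0,0,0,0,0,0.12,0,0,0,0,0,0,0.17,0,0,0,0,0,0,0.22,0,0,0,0,0,0,0.27,0,0,0,0,0,0,0.27,0,0,0,0,0,0,0.27,0,0,0,0,0,0])

```text
t: 15.48
eef_pos: [0.4098, -0.4408, 0.044]
tool_rot: [0.0, 1.0, -0.001, 0.0]
contact_force: [0.4, -0.6, -1.2]
gripper_width: 0.637
```

```bash
python3 -c "
from h import *
to([.410,-.4415,.0445],0)
d=shot('wrist')
p=d['pixels'][0:260,130:430]
s=shot('side')['pixels'][180:300,90:250]
cv2.imwrite('pics/w8.png',np.hstack([cv2.resize(p,(400,347)),cv2.resize(s,(400,347),interpolation=cv2.INTER_CUBIC)]))
"
```

```text
t 15.47 pos [ 0.4098 -0.4408  0.044 ] yaw -0.0012 zaxis [ 0. -0. -1.] F [ 0.4 -0.6 -1.2] w 0.637 q [ 0.78  0.62 -0.08  1.87  0.08  0.65 -0.92]
shift [ 0.2  0.7 -0.5]
wz -0.0012
```

View pics/w8.png

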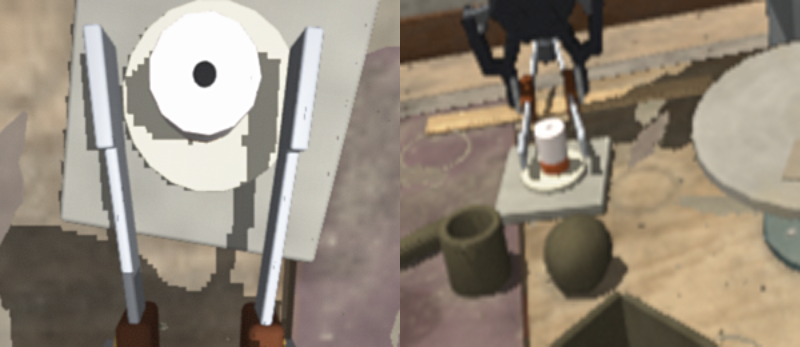

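The piece stands upright in the middle of the setter with both jaws clear of it. I'll lift the tongs straight off and carry them to the spot I used before in the free area.

>>> drive_tool(series=[0.27,0,0,-6,0,0,0,0.27,0,0,-12,0,0,0,0.27,0,0,-25,0,0,0,0.27,0,0,-40,0,0,0,0.27,0,0,-45,0,0,0,0.27,0,0,-20,0,0,0,0.27,0,0,0,0,0,0])

```text
t: 16.45
eef_pos: [0.4107, -0.4417, 0.1947]
tool_rot: [0.002, 1.0, -0.001, 0.002]
contact_force: [-0.3, 0.1, -1.3]
gripper_width: 0.634
```

>>> drive_tool(series=[0.27,3,-20,0,0,0,0,0.27,5,-38,0,0,0,0,0.27,5,-45,0,0,0,0,0.27,5,-45,0,0,0,0,0.27,5,-45,0,0,0,0,0.27,5,-45,0,0,0,0,0.27,5,-45,0,0,0,0,0.27,5,-45,0,0,0,0,0.27,5,-45,0,0,0,0,0.27,5,-28,0,0,0,0,0.27,2,-15,0,0,0,0,0.27,0,0,0,0,0,0])

```text
t: 17.95
eef_pos: [0.4596, -0.024, 0.1913]
tool_rot: [-0.0, 1.0, 0.001, -0.001]
contact_force: [0.3, -0.0, -0.9]
gripper_width: 0.637
```

```bash
python3 -c "
from h import *
to([.460,-.025,.024],0)"
```

```text
t 17.95 pos [ 0.4596 -0.024   0.1913] yaw 0.001 zaxis [-1.5e-03  1.0e-04 -1.0e+00] F [ 0.3 -0.  -0.9] w 0.637 q [ 0.2   0.22 -0.32  2.1   0.09  0.84 -1.74]
shift [  0.7   1.  167.3]
wz 0.001
```

>>> drive_tool(series=[0.27,0,0,20,0,0,0,0.27,0,0,40,0,0,0,0.27,0,0,40,0,0,0,0.27,0,0,35,0,0,0,0.27,0,0,18,0,0,0,0.27,0,0,8,0,0,0,0.27,0,0,4,0,0,0,0.27,0,0,1.5,0,0,0,0.27,0,0,0,0,0,0,0.27,0,0,0,0,0,0])

```text
t: 19.2
eef_pos: [0.4607, -0.0249, 0.026]
tool_rot: [0.0, 1.0, -0.001, 0.001]
contact_force: [-0.6, 0.4, -0.6]
gripper_width: 0.635
```

```bash
python3 -c "
from h import *
to([.460,-.025,.023],0)"
```

```text
t 19.2 pos [ 0.4607 -0.0249  0.026 ] yaw -0.0012 zaxis [ 0.001 -0.    -1.   ] F [-0.6  0.4 -0.6] w 0.635 q [ 0.11  0.51 -0.23  2.2   0.26  0.45 -1.9 ]
shift [-0.7  0.1  3. ]
wz -0.0012
```

>>> drive_tool(series=[0.27,0,0,1.5,0,0,0,0.27,0,0,1,0,0,0,0.27,0,0,0.5,0,0,0,0.27,0,0,0,0,0,0,0.27,0,0,0,0,0,0])

```text
t: 19.82
eef_pos: [0.4603, -0.0249, 0.0227]
tool_rot: [0.0, 1.0, -0.001, 0.0]
contact_force: [-1.3, -0.8, 6.2]
gripper_width: 0.632
```

>>> drive_tool(series=[0.32,0,0,0,0,0,0,0.37,0,0,0,0,0,0,0.42,0,0,0,0,0,0,0.6,0,0,0,0,0,0,1,0,0,0,0,0,0,1,0,0,0,0,0,0,1,0,0,0,0,0,0,1,0,0,0,0,0,0,1,0,0,0,0,0,0])

```text
t: 20.95
eef_pos: [0.4603, -0.0249, 0.0225]
tool_rot: [0.0, 1.0, -0.001, 0.0]
contact_force: [0.6, 0.6, 0.1]
gripper_width: 1.003
```

>>> drive_tool(series=[1,0,0,-10,0,0,0,1,0,0,-20,0,0,0,1,0,0,-40,0,0,0,1,0,0,-50,0,0,0,1,0,0,-50,0,0,0,1,0,0,-10,0,0,0,1,0,0,0,0,0,0,1,0,0,0,0,0,0])

```text
t: 21.95
eef_pos: [0.4593, -0.025, 0.2013]
tool_rot: [0.0, 1.0, -0.001, -0.001]
contact_force: [-0.7, -0.4, -0.1]
gripper_width: 0.998
```

```bash
python3 -c "
from h import *
to()
w=shot('wrist')['pixels'];t=shot('top')['pixels'];s=shot('side')['pixels']
r=lambda a:cv2.resize(a,(400,300),interpolation=cv2.INTER_CUBIC)
cv2.imwrite('pics/f1.png',np.vstack([np.hstack([r(w),r(s[150:300,90:290])]),np.hstack([r(t[180:285,140:280]),r(t[190:280,340:460])])]))
"
```

```text
t 21.95 pos [ 0.4593 -0.025   0.2013] yaw -0.0011 zaxis [-0.0024 -0.     -1.    ] F [-0.7 -0.4 -0.1] w 0.998 q [ 0.22  0.21 -0.34  2.09  0.09  0.86 -1.74]
```

The picture limit is reached, so I'll check numerically instead: white glaze blobs and the wooden scales.

```bash
python3 -c "
from h import *
def blobs(m,amin):
    n,l,s,c=cv2.connectedComponentsWithStats(m.astype(np.uint8));return [(c[i],s[i]) for i in range(1,n) if s[i][4]>=amin]
t=shot('top');p=t['pixels'].astype(int)
m=p.min(2)>=215; m[:185]=0;m[285:]=0
for c,s in blobs(m,15): print('white',np.round(c,1),s[2:],np.round(ray(t,c,.04),4),'on setter',np.round(ray(t,c,.058),4))
for r in p[226:248:2,376:402:2].min(2): print(*r)
w=shot('wrist');q=cv2.cvtColor(w['pixels'],cv2.COLOR_BGR2HSV)
m=(q[...,0]<14)&(q[...,1]>130)&(q[...,2]>50)
for c,s in blobs(m,150): print('brown',np.round(c,1),s[:4],np.round(ray(w,c,.026),4))
d=shot('side');print('side expected piece top/foot px',proj(d,[[.502,-.444,.058],[.502,-.444,.018]]).round(1))
q=cv2.cvtColor(d['pixels'],cv2.COLOR_BGR2HSV)[215:250,135:170]
m=(q[...,0]<14)&(q[...,1]>120)&(q[...,2]>90)
for c,s in blobs(m,3): print('foot',c+[135,215],s[2:])
"
```

```text
white [163.5 197.7] [ 14  14 147] [0.5905 0.1841 0.04  ] on setter [0.5867 0.1796 0.058 ]
white [392.1 233.3] [ 9 10 63] [ 0.5047 -0.4452  0.04  ] on setter [ 0.5022 -0.4403  0.058 ]
160 158 155 153 163 196 197 198 194 175 164 165 168
160 159 134 184 199 198 198 203 208 200 190 168 168
157 125 178 157 120 117 180 229 230 229 202 180 166
156 127 141 109 97 100 225 230 216 230 223 199 166
159 102 110 113 75 102 223 229 164 229 229 200 172
161 100 127 111 70 87 197 232 230 230 216 198 175
163 130 166 128 98 68 93 164 215 205 197 196 170
158 154 166 198 199 169 161 181 193 195 197 192 164
156 159 123 180 199 197 197 195 195 197 196 175 165
155 155 154 134 172 196 197 196 196 194 171 164 166
156 155 154 158 157 122 146 166 167 164 165 167 165
brown [255.6 197.2] [250 174  13  47] [ 0.4612 -0.0007  0.026 ]
brown [302.7 196.7] [296 174  15  47] [ 0.4616 -0.0483  0.026 ]
side expected piece top/foot px [[148.8 223.6]
 [151.7 237.5]]
foot [152.18181818 237.54545455] [11  5 33]
```

```bash
python3 -c "
from h import *
w=shot('wrist');g=w['pixels'].min(2)
print('sq px',proj(w,[[.5823,.0717,.04]]))
n,l,s,c=cv2.connectedComponentsWithStats((g>=215).astype(np.uint8))
for i in range(1,n):
    if s[i][4]>80: print(c[i],s[i],ray(w,c[i],.04))
print(bot.hand_in())"
```

```text
sq px [[166.122203    63.15412345]]
[47.90575342 50.98739726] [  25   26   47   51 1825] [0.59173713 0.17041717 0.04      ]
[167.200611    61.36965377] [151  45  33  34 982] [0.58368093 0.0706347  0.04      ]
[244.05357143 102.08035714] [241  85   7  33 112] [0.55100762 0.00633367 0.04      ]
[317.07692308 102.23076923] [314  86   8  33 130] [ 0.55081607 -0.05805548  0.04      ]
[250.70491803 145.3852459 ] [247 119   9  55 122] [0.51365333 0.00150814 0.04      ]
[309.44776119 145.94029851] [305 120  10  55 134] [ 0.51309683 -0.05234741  0.04      ]
[293.45121951 246.43902439] [288 221  11  57  82] [ 0.4137887  -0.03887924  0.04      ]
the job is handed in; nothing more can be done
None
```

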